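# Pack the spare cells and tilt-test the transit crate

### The arm

A 6-joint arm with a two-finger parallel gripper is mounted at the origin on a cart in front of the work surface, level with it; the furniture and walls round the work are solid. World frame = base frame: x ahead of the robot, y to its left, z up, the work surface at z = 0. Lengths are in m, angles in rad, forces in N, time in s.
With the tool pointing down it reaches from about 0.275 to 0.75 m from the base axis. Payload 10.2 kg.
Tool frame: the origin (TCP) lies midway between the tips of the shut fingers; the grasp point (between the pads) lies 19 mm behind it (env.hold_point_z is the distance from the TCP to the grasp point, in m); z points along the fingers, y is the line along which they close (so a half turn about z gives the same grasp; the last joint's range is limited). The gripper opens to 85 mm and grips with 20 to 120 N. Pads are 22 mm wide; open, the fingers measure 114 mm over their backs; the gripper's body (76 mm by 85 mm) begins 54 mm behind the grasp point. The pads swing forward as they close: fully open they stand 13 mm farther back than shut.
Start: joints at [0.962, 0.313, 1.498, -0, 1.331, -0.223], TCP at [0.198, 0.486, 0.231] pointing down, gripper open.
Joint ranges: [-2.94, 2.94], [-0.97, 2.17], [0.19, 2.56], [-1.23, 4.37], [0.02, 3.11], [-2.88, 2.88]. Speed limits (rad/s): [2.39, 2.39, 3.01, 3.14, 3.14, 3.14].

### API

Orientations are given as a unit quaternion [x, y, z, w].
In Python, from bench import env, kinematics, monitor, eyes, job gives the robot as it stands. The module is installed in compiled form; this text tells all that it offers. Calls block until the motion is done:
- env.reach(position, orientation): joint-space move of the TCP to a pose.
- env.movel(position, velocity=0.15, frame=None, guard=None): straight line of the TCP; frame=None keeps the orientation; velocity is the mean speed in m/s. With guard (N) it stops when the force on the tool has changed by that much, and returns True; else False.
- env.set_joints(angles): joint-space move.
- env.release() and env.close_gripper(effort=None): open the fingers fully, or close them until they stop; effort is the grip in N (None keeps the last).
- env.hold(seconds).
- kinematics.ik(position, orientation): joint angles nearest the present ones, or None.
- monitor.sense(): the state.
- eyes.grab_frame(name): name is "side" or "top"; returns a dict with "frame" (384x512x3 uint8, red, green, blue), "mtx" (3x3 intrinsics, pixels), "view" (4x4, takes a point from world to camera coordinates). Camera axes: x right, y down, z forward; pixel columns grow to the right and rows downward; lengths in m; the calibration is good to about 2 mm. A picture is of the moment at which its call begins. There is no depth.
A pose or a line that the arm cannot do raises env.MotionError and nothing moves.
- job.hand_in(): hands the job in; it is judged then, once.
The state is a dict: "clock": time; "joints": joint angles; "qvel": joint speeds; "joint_efforts": joint torques, N m; "position": TCP position; "ee_rot": TCP orientation; "contact_force": force on the tool from outside, world axes, zero at the start; "ft_torque": the same for the moment, N m; "finger_gap": opening from 0.0 (shut) to 1.0 (fully open); "gripper_force": force on a finger pad.
Only numpy, scipy, OpenCV 4.12 (cv2) and the standard library are available. Lean on these libraries where they do the work, as an engineer would, in place of code of your own. Each camera call takes 0.05 s, during which the arm holds its last target. There are 200 camera calls.

### The job

Do the tilt test on the battery transit crate: flip both bale clips off, lift the lid off and put it down beside the stand, and lay every loose battery cell that lies on the table at the front right into the crate. Then put the lid back on squarely and swing both clips fully shut over it. Lift the crate's front bar until the crate is tilted to 40 degrees (never beyond 50), hold it there for about two seconds, bring it back fully level and let go, leaving the multimeter and the tape roll where they are.

Things in the scene. Friction and masses are not known exactly. Their poses are not given: they have to be found in the camera images.
- tilt_stand: fixed grey steel stand, base 120 x 230 x 8 mm, with two uprights between which the crate hangs; origin at the centre of its underside, on the table; its x axis points away from the robot (towards the crate's back), y to the left; yaw varies up to 0.2 rad. The crate and the clips move with it.
- tilt_axis (a point): point on the crate's tilt axis midway between the uprights, 95 mm above the table; the axis runs along the stand's y
- crate (a joint): tilt of the crate in rad: 0 = level, resting on a stop; grows as the front (the side towards the robot) is lifted; 0.698 = 40 degrees; range 0 to 1.05. Friction (0.5 N m, about 4 N at the bar) holds it wherever it is left. White ticks on the right upright's boss mark 0, 20, 40 (long) and 60 degrees.
- crate_rim (a point): centre of the mouth of the grey plastic crate, at rim height, 40 mm above the tilt axis when level; the crate is 120 (along x) x 170 (along y) x 50 mm outside, walls and floor 5 mm, axes as the stand's, tilting with the crate
- crate_floor (a point): centre of the crate's inner floor, 45 mm below the rim, axes as crate_rim
- crate_bar (a point): middle of the steel lifting bar at the crate's front: round, 14 mm thick, 100 mm long, along y; its axis is 58 mm in front of the crate's front wall, 118 mm in front of and 15 mm above the tilt axis when level. The fingers can close on it from above along x and stay upright while the bar turns between them.
- clip_left (a joint): left (+y) bale clip, rad: 0 = shut, hooked over the lid's edge; grows as it is swung outwards (away from the crate), up to 0.85 = open. Stiff: a push of about 3 N at the tab swings it, and it stays where it is left. To shut it, follow its arc: a purely level push on the tab's end can jam.
- clip_left_tab (a point): middle of the left clip's upright thumb tab (30 wide along x, 4 thick, 40 mm high: from 25 mm below to 15 mm above this point), 60 mm above the clip's pivot. Shut, a hook (its top face 35 mm above the pivot) reaches inwards 19 mm over the lid from the tab's foot. Push the tab outwards from inside to open, inwards from outside to shut. Pivot: 93 mm left of and 20 mm above tilt_axis.
- clip_right (a joint): right (-y) bale clip, mirror image of the left: 0 = shut, up to 0.85 = open, swung outwards to -y
- clip_right_tab (a point): middle of the right clip's thumb tab, mirror image of the left
- lid: loose white lid, about 0.2 kg, plate 120 x 170 x 8 mm over a 10 mm locating skirt 102 x 152 mm (4 mm of play a side in the crate's mouth); origin at the centre of the skirt's lower edge; on the crate this lies 10 mm below the rim
- lid_handle (a point): middle of the lid's black bar handle, 48 mm above the lid's origin; bar 75 mm along the lid's x, 14 mm wide, 14 mm high, its lower face 23 mm above the plate
- cell_1: round battery cell in a green sleeve, 18 mm diameter, 67 mm long along its own y, lying on the table at the front right; origin at the centre of its underside (9 mm below its middle). Two or three of the four cells are there; the others are absent.
- cell_2: round battery cell in a green sleeve, 18 mm diameter, 67 mm long along its own y, lying on the table at the front right; origin at the centre of its underside (9 mm below its middle). Two or three of the four cells are there; the others are absent.
- cell_3: round battery cell in a green sleeve, 18 mm diameter, 67 mm long along its own y, lying on the table at the front right; origin at the centre of its underside (9 mm below its middle). Two or three of the four cells are there; the others are absent.
- cell_4: round battery cell in a green sleeve, 18 mm diameter, 67 mm long along its own y, lying on the table at the front right; origin at the centre of its underside (9 mm below its middle). Two or three of the four cells are there; the others are absent.
- meter: multimeter lying in front of the stand, 135 x 68 x 37 mm: a bystander
- tape_roll: roll of black tape, 62 mm across, 19 mm high: a bystander
Things that resemble listed ones, but are neither listed nor needed, are in the scene too. What is shaped like the cell_1 but blue is not meant.

How it is judged:
By the outcome, as a careful person would: the job done as asked, in the order asked, and still so for the second after the job is handed in, with the robot touching nothing.
Of cell_1, cell_2, cell_3, cell_4 only 2 to 3 are there at a start; the rules pass over those that are not, and their reading is None.
At some moment in a run one of cell_1, cell_2, cell_3, cell_4 may be knocked a few centimetres aside while the robot is not near it.
Once in a run the grip may slacken for a moment while it holds something.
It also fails if it takes over 210 s, if anything falls off the work surface, if the arm or the gripper's body presses on something with over 40 N, if the wrist force passes 120 N, or if a joint passes its speed limit or range.

## Working session

There is one attempt and no reset: what is moved stays moved. The work goes in short steps, each a Python script; the robot and the scene stay as the last script left them, time stands still between calls to the robot, and variables do not carry over. Pictures are saved under pics/ and viewed, at most 14 in all, crops included, and the job is handed in when it is done.

```bash
mkdir -p pics
cat > h.py <<'E'
import numpy as np, cv2
from bench import env, kinematics, monitor, eyes, job
from scipy.spatial.transform import Rotation as R
def snap(n,f,crop=None,k=1):
    d=eyes.grab_frame(n); im=d["frame"][:,:,::-1].copy()
    if crop: r0,r1,c0,c1=crop; im=im[r0:r1,c0:c1]
    if k!=1: im=cv2.resize(im,None,fx=k,fy=k,interpolation=cv2.INTER_CUBIC)
    cv2.imwrite("pics/"+f,im); return d
def proj(d,p):
    p=np.atleast_2d(p); c=(d["view"][:3,:3]@p.T+d["view"][:3,3:]).T; q=(d["mtx"]@c.T).T; return q[:,:2]/q[:,2:]
def onz(d,u,v,z):
    Rm=d["view"][:3,:3];t=d["view"][:3,3]; o=-Rm.T@t; r=Rm.T@np.linalg.solve(d["mtx"],[u,v,1.]); return o+r*(z-o[2])/r[2]
def down(yaw):  # tool y axis (closing line) at angle yaw from world y; tool pointing down
    return (R.from_euler('z',yaw)*R.from_euler('x',np.pi)).as_quat()
E
python3 - <<'E'
from h import *
for n in("side","top"):
    d=snap(n,n+"0.png",k=1.56); np.set_printoptions(precision=4,suppress=True); print(n,d["mtx"],d["view"], -d["view"][:3,:3].T@d["view"][:3,3])
s=monitor.sense(); print(s); print(env.hold_point_z)
E
```

```text
side [[462.9233   0.     265.1665]
 [  0.     462.9233 188.8708]
 [  0.       0.       1.    ]] [[ 0.9323 -0.3618 -0.0012 -0.4525]
 [-0.2334 -0.599  -0.766   0.1934]
 [ 0.2764  0.7144 -0.6429  1.1294]
 [ 0.      0.      0.      1.    ]] [ 0.1549 -0.8547  0.8737]
top [[392.6546   0.     250.363 ]
 [  0.     392.6546 194.4108]
 [  0.       0.       1.    ]] [[ 0.0256 -0.9997 -0.0013 -0.0645]
 [-0.9823 -0.025  -0.1855  0.5097]
 [ 0.1854  0.006  -0.9826  1.0921]
 [ 0.      0.      0.      1.    ]] [ 0.2999 -0.0584  1.1676]
{'clock': 0.1, 'joints': array([ 0.9616,  0.3134,  1.4984,  0.    ,  1.331 , -0.2234]), 'qvel': array([ 0.0008, -0.0003, -0.0025, -0.0018, -0.0003, -0.    ]), 'joint_efforts': array([  0.0032, -41.2905, -26.0143,  -0.0001,   0.0031,   0.0001]), 'position': array([0.1974, 0.4862, 0.2308]), 'ee_rot': array([ 0.1917,  0.9815, -0.0005, -0.0002]), 'contact_force': array([-0.1973,  0.2342, -0.7188]), 'ft_torque': array([-0.0184,  0.0523,  0.0217]), 'gripper_force': 0.0, 'finger_gap': 0.9967143117383067}
0.0187
```

View pics/top0.png

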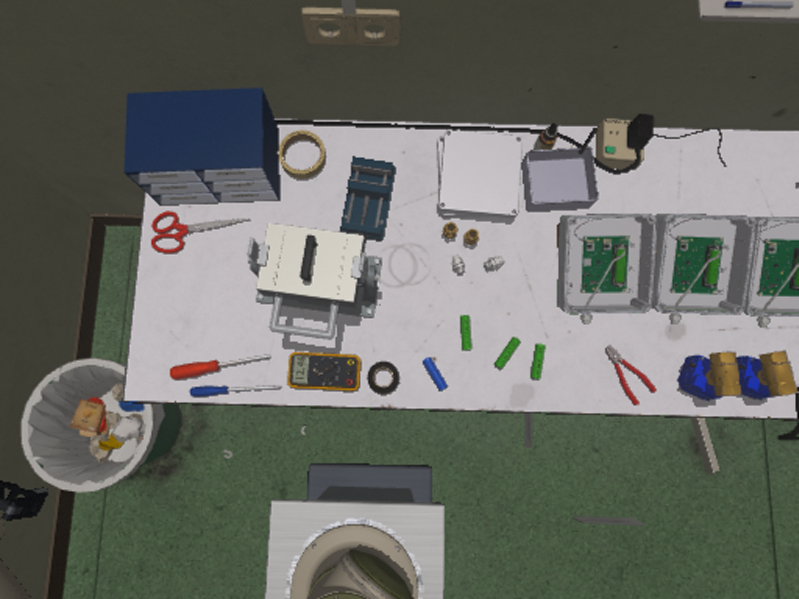

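View pics/side0.png

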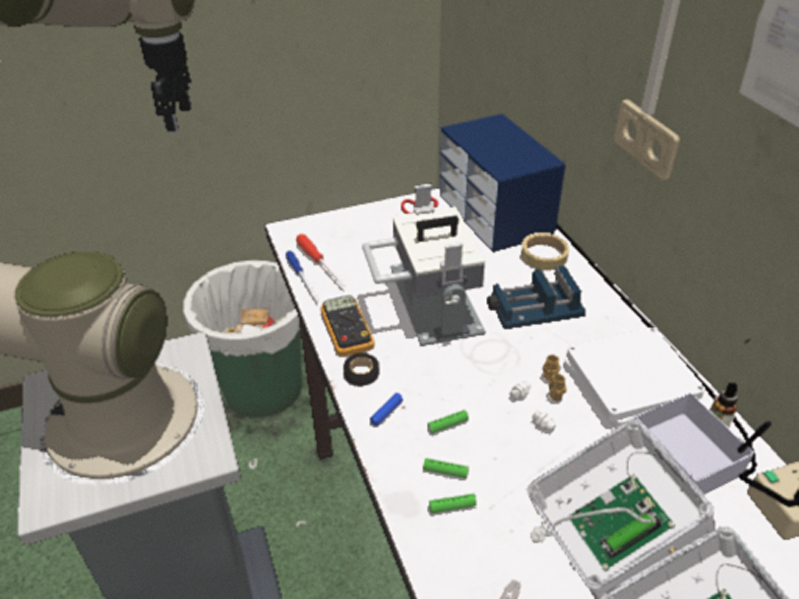

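The top view shows the crate with its lid at (311,262), bar at (303,330) and tabs at about (255,253) and (370,285). The three green cells are at (466,332), (507,352) and (538,362).

Things that could be mistaken for what I want:
- Blue cell at (435,373).
- Green parts on the circuit boards at (620,268) and (710,268).
- White enclosure lid at (480,173), instead of the crate lid with the black handle.
- Beige ring at (302,153), instead of the black tape at (383,378).

I choose the three green cells on the table and the lid with the black handle.

Run:
```python
from h import *
a=cv2.imread
t=snap("top","t1.png",(135,225,150,250),8); s=snap("side","s1.png",(112,226,225,320),5)
np.set_printoptions(precision=4,suppress=True)
for n,d in(("top",t),("side",s)):
    hsv=cv2.cvtColor(d["frame"],cv2.COLOR_RGB2HSV)
    m=cv2.inRange(hsv,(45,120,60),(75,255,255))
    nn,l,st,c=cv2.connectedComponentsWithStats(m)
    for i in range(1,nn):
        if st[i,4]<40: continue
        ys,xs=np.nonzero(l==i); (cx,cy),wh,an=cv2.minAreaRect(np.c_[xs,ys].astype(np.float32))
        p=onz(d,c[i][0],c[i][1],.009)
        P=np.array([onz(d,x,y,.009)[:2] for x,y in zip(xs,ys)]); w,v=np.linalg.eigh(np.cov(P.T)); ax=v[:,1]
        print(n,c[i],st[i,4],"pos",p,"axis ang",np.arctan2(ax[1],ax[0]),"len",np.sqrt(12*w))
```

```text
top [381.7615 168.8269] 260 pos [ 0.6077 -0.4484  0.009 ] axis ang 2.8165728911506203 len [0.044  0.0912]
top [442.3128 167.0665] 406 pos [ 0.6179 -0.6326  0.009 ] axis ang 2.6262221646674826 len [0.0446 0.1099]
top [498.7025 169.1899] 437 pos [ 0.6155 -0.8032  0.009 ] axis ang 2.648025844689628 len [0.0462 0.1115]
top [397.5263 172.4   ] 95 pos [ 0.5977 -0.4958  0.009 ] axis ang 2.9076782103836147 len [0.0184 0.0513]
top [456.4835 173.8352] 91 pos [ 0.5977 -0.6741  0.009 ] axis ang 2.876155215114418 len [0.0182 0.0478]
top [390.3478 182.3043] 69 pos [ 0.5664 -0.4728  0.009 ] axis ang -2.6756668204255503 len [0.0332 0.0399]
top [448.7619 183.1587] 63 pos [ 0.5682 -0.6488  0.009 ] axis ang 1.1360780332985472 len [0.0291 0.0346]
top [505.2245 186.0612] 49 pos [ 0.5635 -0.8181  0.009 ] axis ang 1.5119236451247513 len [0.0194 0.0312]
top [298.0545 212.6636] 110 pos [ 0.4668 -0.1946  0.009 ] axis ang -3.0739863614247334 len [0.015  0.0659]
top [324.729  225.7196] 107 pos [ 0.4298 -0.2736  0.009 ] axis ang 2.555908261551321 len [0.015  0.0632]
top [344.3119 231.1376] 109 pos [ 0.4153 -0.3311  0.009 ] axis ang 2.9674817290664524 len [0.0151 0.0647]
side [286.947  269.5909] 132 pos [ 0.4662 -0.1944  0.009 ] axis ang -3.0689737359798293 len [0.0164 0.0602]
side [285.0606 299.4182] 165 pos [ 0.4278 -0.2727  0.009 ] axis ang 2.533728359716174 len [0.0165 0.0628]
side [398.1863 319.8775] 204 pos [ 0.6357 -0.4114  0.009 ] axis ang 2.97714493290205 len [0.0292 0.0686]
side [289.6632 322.1399] 193 pos [ 0.4138 -0.3311  0.009 ] axis ang 2.9694025150180368 len [0.0166 0.063 ]
side [395.526  341.8682] 827 pos [ 0.6003 -0.4548  0.009 ] axis ang 2.9931897545514845 len [0.0583 0.0956]
```

View pics/t1.png

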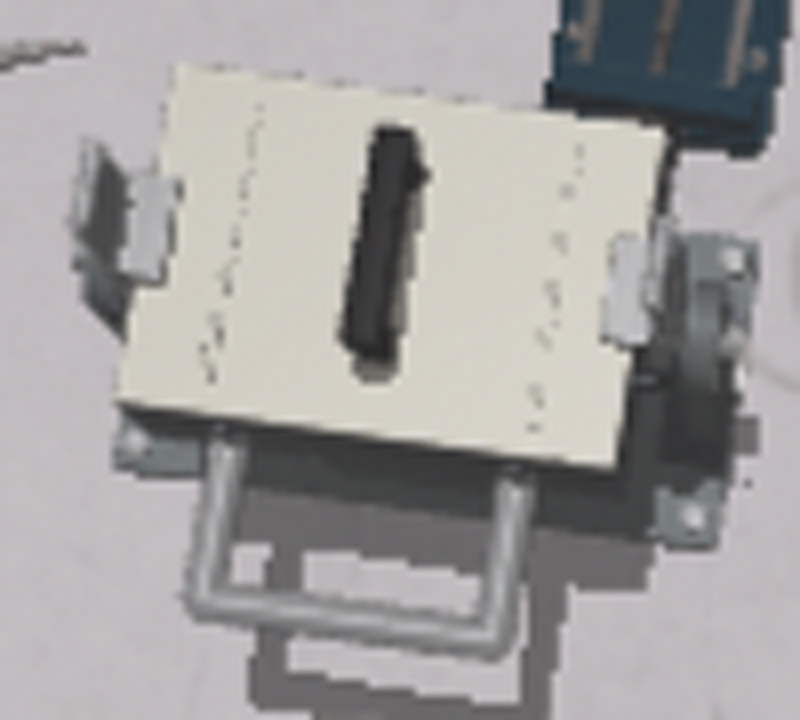

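View pics/s1.png

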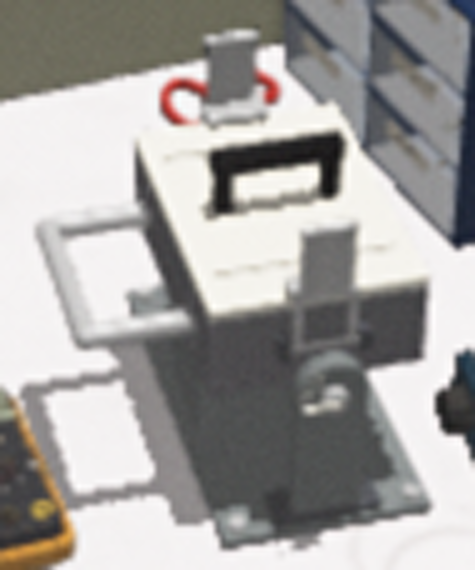

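The crops show the lid's four plate corners, top (178,67), (665,130), (613,467) and (120,402). Both clips are shut over the lid. The bar corners are at top (205,600) and (500,640), and the handle is centred at top (380,240). The cells match between the two views to within 2 mm at the expected height.

Run:
```python
from h import *
from scipy.optimize import least_squares
np.set_printoptions(precision=4,suppress=True)
t=eyes.grab_frame("top"); s=eyes.grab_frame("side")
ft=lambda u,v:((u+.5)/8-.5+150,(v+.5)/8-.5+135)
fs=lambda u,v:((u+.5)/5-.5+225,(v+.5)/5-.5+112)
L=[(.06,.085),(.06,-.085),(-.06,-.085),(-.06,.085)]
To=[ft(*p) for p in[(178,65),(668,128),(614,466),(118,402)]]
So=[fs(*p) for p in[(348,105),(428,281),(206,310),(136,140)]]
B=[(-.118,.043),(-.118,-.043)]
Tb=[ft(200,600),ft(500,645)]; 
def P(q,l,z): c,sn=np.cos(q[2]),np.sin(q[2]); return np.array([[q[0]+c*a-sn*b,q[1]+sn*a+c*b,z] for a,b in l])
def f(q,views=3):
    r=[]
    if views&1:r.append(proj(t,P(q,L,q[3]))-To)
    if views&2:r.append(proj(s,P(q,L,q[3]))-So)
    return np.concatenate(r).ravel()
q=least_squares(f,[.55,.15,-.1,.143]).x; print(q); print(f(q).reshape(-1,2))
for v in(1,2):
    g=lambda p:f([*p,.143],v); print(v,least_squares(g,q[:3]).x)
# bar axis estimation, triangulated using two views
def tri(a,b):
    A=[]
    for d,(u,v) in((t,a),(s,b)):
        M=d["mtx"]@d["view"][:3]; A+= [u*M[2]-M[0],v*M[2]-M[1]]
    X=np.linalg.svd(np.array(A))[2][-1]; return X[:3]/X[3]
print("bar ends",tri(ft(198,600),fs(45,225)),tri(ft(502,645),fs(85,335)), P(q,B,.11))
hb=tri(ft(395,130),fs(343,140)); hf=tri(ft(362,350),fs(214,155)); print("handle top ends",hb,hf,P(q,[(.0375,0),(-.0375,0)],.18))
np.save("q.npy",q)
```

```text
[ 0.5641  0.089  -0.126   0.1401]
[[ 0.1876 -0.8068]
 [ 0.3534  0.3349]
 [-0.0562  0.926 ]
 [-0.7225 -0.482 ]
 [-1.7037  0.2958]
 [ 0.9259 -0.0996]
 [ 0.6804  1.0355]
 [ 0.0404 -1.0253]]
1 [ 0.5634  0.0884 -0.1087]
2 [ 0.5627  0.0856 -0.1483]
bar ends [0.4512 0.1535 0.1126] [0.4386 0.0493 0.1154] [[0.4525 0.1464 0.11  ]
 [0.4416 0.0611 0.11  ]]
handle top ends [0.5999 0.0858 0.1755] [0.5264 0.0917 0.1799] [[0.6013 0.0842 0.18  ]
 [0.5269 0.0937 0.18  ]]
```

```bash
cat >> h.py <<'E'
C=np.array([.5638,.0882]); YAW=-.12; H=np.pi
def W(a,b,z,yaw=YAW): c,s=np.cos(yaw),np.sin(yaw); return [C[0]+c*a-s*b,C[1]+s*a+c*b,z]
def st(): 
    s=monitor.sense(); return "t %.1f pos %s F %s gap %.3f gf %.1f"%(s["clock"],np.round(s["position"],4),np.round(s["contact_force"],1),s["finger_gap"],s["gripper_force"])
E
python3 - <<'E'
from h import *
t=eyes.grab_frame("top"); np.set_printoptions(precision=3,suppress=True)
for n,p in dict(edge_l=(136,300),scis_tip=(250,220),scis_low=(170,252),red=(270,356),redh=(172,372),bl=(280,388),met=(290,365)).items(): print(n,onz(t,p[0]/1.5625,p[1]/1.5625,0))
for p in [W(0,.06,.3),W(0,-.06,.3),W(-.03,.25,.2),[.415,-.331,.1]]:
    for y in(YAW,YAW+H,YAW+H/2,YAW-H/2): print(np.round(p,3),round(y,2),kinematics.ik(p,down(y)))
E
```

```text
edge_l [0.515 0.444 0.   ]
scis_tip [0.682 0.234 0.   ]
scis_low [0.613 0.387 0.   ]
red [0.413 0.177 0.   ]
redh [0.378 0.361 0.   ]
bl [0.353 0.155 0.   ]
met [0.397 0.138 0.   ]
[0.571 0.148 0.3  ] -0.12 [ 0.055  0.426  1.161 -0.     1.554  1.746]
[0.571 0.148 0.3  ] 3.02 [ 0.055  0.426  1.161  0.     1.554 -1.396]
[0.571 0.148 0.3  ] 1.45 [ 0.055  0.426  1.161 -0.     1.554  0.175]
[0.571 0.148 0.3  ] -1.69 None
[0.557 0.029 0.3  ] -0.12 [-0.159  0.349  1.271 -0.     1.522  1.532]
[0.557 0.029 0.3  ] 3.02 [-0.159  0.349  1.271  0.     1.522 -1.61 ]
[0.557 0.029 0.3  ] 1.45 [-0.159  0.349  1.271  0.     1.522 -0.039]
[0.557 0.029 0.3  ] -1.69 None
[0.564 0.34  0.2  ] -0.12 [ 0.365  0.637  1.086 -0.     1.419  2.056]
[0.564 0.34  0.2  ] 3.02 [ 0.365  0.637  1.086  0.     1.419 -1.086]
[0.564 0.34  0.2  ] 1.45 [ 0.365  0.637  1.086 -0.     1.419  0.485]
[0.564 0.34  0.2  ] -1.69 [ 0.365  0.637  1.086  0.     1.419 -2.657]
[ 0.415 -0.331  0.1  ] -0.12 [-0.894  0.466  1.646 -0.     1.03   0.797]
[ 0.415 -0.331  0.1  ] 3.02 [-0.894  0.466  1.646  0.     1.03  -2.345]
[ 0.415 -0.331  0.1  ] 1.45 [-0.894  0.466  1.646  0.     1.03  -0.774]
[ 0.415 -0.331  0.1  ] -1.69 [-0.894  0.466  1.646 -0.     1.03   2.367]
```

Run:
```python
from h import *
q=down(YAW); env.close_gripper(20)
env.reach(W(0,.055,.30),q)
for s in(1,-1):
    env.movel(W(0,s*.055,.30),.25)
    env.movel(W(0,s*.055,.161),.15,guard=12); print(st())
    print(env.movel(W(0,s*.142,.161),.07,guard=14),st())
    env.movel(W(0,s*.10,.20),.15); env.movel(W(0,s*.055,.25),.25)
    print(st())
env.movel(W(0,0,.30),.25)
env.reach(W(-.1,.3,.35),q)
snap("top","t2.png",(125,225,135,250),6); snap("side","s2.png",(100,226,215,320),5)
```

```text
t 4.3 pos [0.5708 0.1429 0.1619] F [ 0.5 -0.2 -0.3] gap 0.002 gf 0.0
True t 5.4 pos [0.5805 0.2255 0.1612] F [-2.8 -4.8  5. ] gap -0.001 gf 3.6
t 6.4 pos [0.5703 0.143  0.2496] F [ 0.6 -0.3 -0.6] gap -0.000 gf 0.0
t 8.1 pos [0.5576 0.0338 0.1618] F [-0.3 -0.1 -0.2] gap -0.002 gf 0.0
True t 9.2 pos [ 0.5476 -0.0476  0.1615] F [-0.   4.5  6.7] gap -0.002 gf 3.9
t 10.1 pos [0.5571 0.0332 0.2493] F [ 0.7 -0.3 -0.5] gap 0.002 gf 0.0
```

View pics/s2.png

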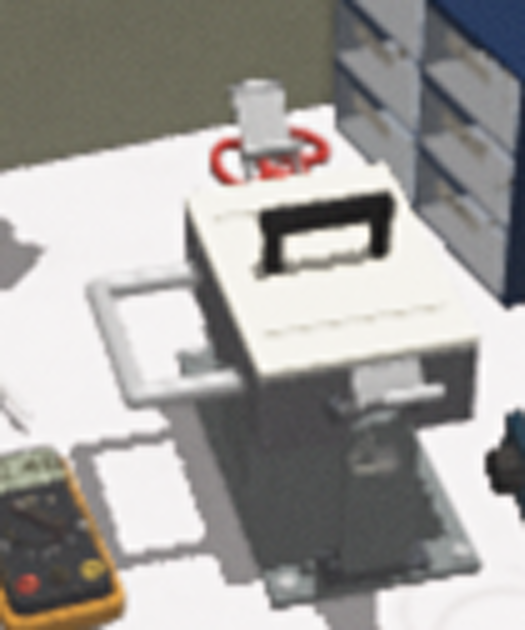

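Both clips are off: the right one lies flat at (390,385) and the left one leans out at (262,115). Next is the lid.

Run:
```python
from h import *
q=down(YAW); env.release()
env.movel(W(0,0,.27),.3,frame=q) if False else env.reach(W(0,0,.27),q)
print(env.movel(W(0,0,.154),.12,guard=12),st())
env.close_gripper(70); print(st())
env.movel(W(0,0,.23),.12); print(st())
env.movel(W(-.08,.23,.23),.2); print(st())
print(env.movel(W(-.08,.23,.023),.1,guard=8),st())
```

```text
False t 15.0 pos [0.5642 0.0883 0.1548] F [1.1 0.7 0.4] gap 1.002 gf 0.0
t 15.7 pos [0.5639 0.0882 0.1543] F [-0.9  0.3  1.9] gap 0.142 gf 68.8
t 16.4 pos [0.5634 0.0882 0.229 ] F [ 0.3  0.2 -2.9] gap 0.148 gf 68.2
t 17.8 pos [0.5122 0.3253 0.23  ] F [ 0.1 -0.4 -1.9] gap 0.152 gf 68.2
True t 19.6 pos [0.5117 0.326  0.0293] F [-1.2 -0.4  5.3] gap 0.148 gf 69.2
```

```bash
cat >> h.py <<'E'
def cells(d):
    hsv=cv2.cvtColor(d["frame"],cv2.COLOR_RGB2HSV); m=cv2.inRange(hsv,(45,120,60),(75,255,255))
    nn,l,s,c=cv2.connectedComponentsWithStats(m); o=[]
    for i in range(1,nn):
        if s[i,4]<40: continue
        ys,xs=np.nonzero(l==i); P=np.array([onz(d,x,y,.009)[:2] for x,y in zip(xs,ys)])
        w,v=np.linalg.eigh(np.cov(P.T)); a=np.arctan(v[1,1]/v[0,1]); ln=np.sqrt(12*w)
        p=P.mean(0)
        if .2<p[0]<.56 and -.42<p[1]<0 and ln[0]<.025: o.append((p[0],p[1],a,ln[1]))
    return o
E
python3 - <<'E'
from h import *
env.release(); env.movel(W(-.08,.23,.12),.15); env.movel(W(-.16,.05,.30),.3)
env.reach([.40,-.10,.25],down(YAW))
t=snap("top","t3.png",(115,265,85,385),2.6); s=eyes.grab_frame("side")
print(np.round(cells(t),3)); print(np.round(cells(s),3)); print(st())
E
```

```text
[[ 0.43  -0.273 -0.598  0.064]
 [ 0.415 -0.331 -0.176  0.064]]
[[ 0.466 -0.194  0.069  0.061]
 [ 0.428 -0.273 -0.609  0.063]
 [ 0.414 -0.331 -0.175  0.063]]
t 23.3 pos [ 0.4004 -0.099   0.2501] F [-0.5  0.6 -0.6] gap 1.001 gf 0.0
```

View pics/t3.png

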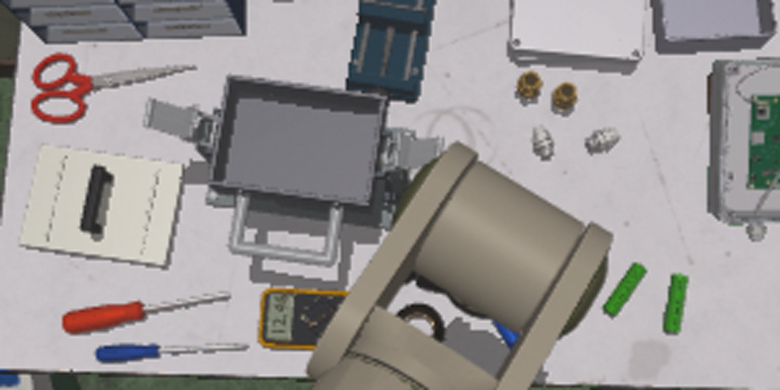

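The lid is flat on the table left of the stand at (100,205), and the crate is open and empty. Two cells are visible at (625,290) and (677,303). The arm hides the third, but the side view has it.

I'll take the rightmost cell first. The gripper goes off-centre so its open finger clears the neighbouring cell.

```bash
cat >> h.py <<'E'
def pick(x,y,a,ax=0,sh=0):
    e=np.array([np.cos(a),np.sin(a)]); n=np.array([-e[1],e[0]]); p=np.array([x,y])+ax*e+sh*n
    env.reach([*p,.10],down(a)); print(env.movel([*p,.0035],.12,guard=10),st())
    env.close_gripper(50); print("grip",st())
    env.movel([*p,.20],.2); print("lift",st())
def place(b):
    env.movel(W(0,b,.20),.25,frame=down(YAW)); print("over",st())
    print(env.movel(W(0,b,.0955),.12,guard=8),st())
    env.release(); env.hold(.3); env.movel(W(0,b,.21),.2)
def look():
    s=eyes.grab_frame("side"); c=cells(s); print(np.round(c,3)); return c
E
python3 - <<'E'
from h import *
c=min(look(),key=lambda c:c[1]); pick(*c[:3],ax=-.008,sh=-.013); place(-.02); look(); print(st())
env.reach([.42,-.2,.25],down(YAW)); t=snap("top","t4.png",(115,265,85,385),2.6); print(np.round(cells(t),3))
E
```

```text
[[ 0.466 -0.194  0.074  0.061]
 [ 0.428 -0.273 -0.6    0.062]
 [ 0.414 -0.331 -0.175  0.063]]
False t 25.4 pos [ 0.4042 -0.3429  0.0043] F [0.4 0.3 0.8] gap 1.002 gf 0.0
grip t 26.0 pos [ 0.4039 -0.3427  0.0038] F [-0.1  0.3  3.7] gap 0.199 gf 49.5
lift t 27.1 pos [ 0.4035 -0.3422  0.1989] F [ 0.2  0.1 -1. ] gap 0.199 gf 48.9
over t 29.1 pos [0.5613 0.0676 0.2   ] F [-1.1 -0.7  0.4] gap 0.200 gf 48.9
False t 30.1 pos [0.5618 0.0683 0.0963] F [ 0.3  0.4 -1.1] gap 0.201 gf 48.9
[[ 0.466 -0.194  0.073  0.061]
 [ 0.428 -0.273 -0.608  0.062]]
t 31.8 pos [0.5608 0.0684 0.2084] F [ 0.3 -0.2 -0.2] gap 1.000 gf 0.0
[[ 0.412 -0.262 -0.944  0.025]]
```

View pics/t4.png

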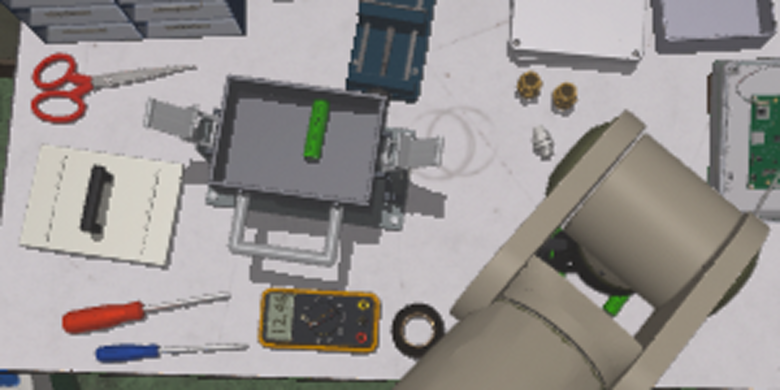

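The first cell lies in the crate at (316,130). Now the next one.

Run:
```python
from h import *
c=min(look(),key=lambda c:c[1]); pick(*c[:3]); place(.02)
look(); env.reach([.45,-.15,.30],down(YAW)); t=snap("top","t5.png",(115,265,85,385),2.6); look(); print(st())
```

```text
[[ 0.466 -0.195  0.081  0.062]
 [ 0.428 -0.273 -0.609  0.062]]
False t 34.7 pos [ 0.4284 -0.2732  0.0043] F [ 1.1 -0.3  1.1] gap 1.000 gf 0.0
grip t 35.4 pos [ 0.4281 -0.2731  0.0038] F [-0.4  1.2  4.2] gap 0.198 gf 49.3
lift t 36.5 pos [ 0.4275 -0.2726  0.1989] F [ 0.1 -0.5 -0.8] gap 0.204 gf 48.8
over t 38.3 pos [0.5661 0.1073 0.2001] F [ 0.8 -0.7 -0.1] gap 0.200 gf 48.8
False t 39.3 pos [0.5666 0.108  0.0962] F [-0.2 -0.5 -0.3] gap 0.197 gf 49.2
[[ 0.466 -0.194  0.066  0.061]]
[[ 0.466 -0.194  0.077  0.061]]
t 42.3 pos [ 0.4504 -0.1492  0.2995] F [ 0.7 -0.2 -0.8] gap 1.002 gf 0.0
```

View pics/t5.png

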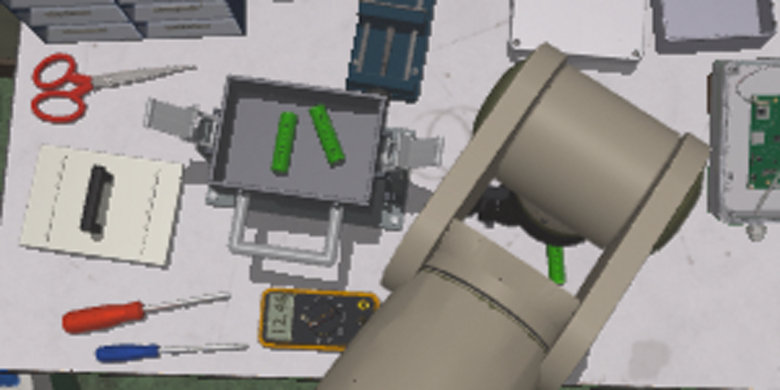

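Both cells are in the crate, at (285,142) and askew at (327,134). I'll nudge them towards the side walls with shut fingers so the third fits between them.

Run:
```python
from h import *
q=down(YAW); env.close_gripper(20)
env.reach(W(-.028,-.006,.2),q)
print(env.movel(W(-.028,-.006,.098),.15,guard=6),st())
print(env.movel(W(-.028,.02,.098),.08,guard=8)); print(env.movel(W(-.008,.047,.098),.08,guard=8),st())
env.movel(W(0,.012,.098),.12); print(env.movel(W(0,-.047,.098),.08,guard=8),st())
env.movel(W(0,-.03,.098),.12);env.movel(W(0,-.03,.2),.2); env.release()
c=look(); pick(*c[0][:3])
t=snap("top","t6.png",(135,205,165,240),8)
```

```text
False t 44.9 pos [0.5359 0.0853 0.099 ] F [0.5 0.2 0.7] gap 0.000 gf 0.0
False
False t 46.0 pos [0.5613 0.1356 0.0978] F [ 0.1  0.8 -0.7] gap 0.003 gf 0.0
False t 47.3 pos [0.5583 0.0416 0.098 ] F [-0.3 -0.1  1.1] gap 0.001 gf 0.0
[[ 0.466 -0.194  0.075  0.061]]
False t 51.1 pos [ 0.4666 -0.1943  0.0042] F [-0.9  0.1  0.4] gap 1.000 gf 0.0
grip t 51.8 pos [ 0.4663 -0.1943  0.0038] F [0.2 0.8 4.4] gap 0.196 gf 49.4
lift t 52.9 pos [ 0.4657 -0.1939  0.1989] F [ 0.6  1.2 -0.6] gap 0.198 gf 48.9
```

View pics/t6.png

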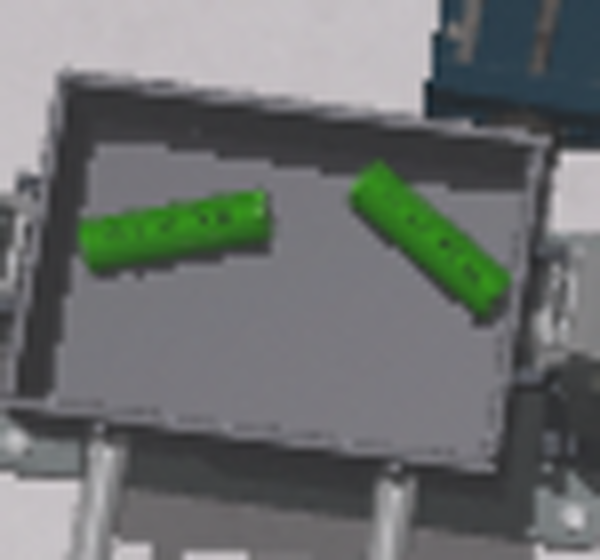

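The cells now lie askew at (175,230) and (430,240), which leaves room at the front middle. I'll lay the third at a=-0.018, b=-0.008.

Run:
```python
from h import *
env.movel(W(-.018,-.008,.20),.25,frame=down(YAW)); print("over",st())
print(env.movel(W(-.018,-.008,.0955),.12,guard=8),st())
env.release(); env.hold(.3); env.movel(W(-.018,-.008,.21),.2); env.movel(W(-.16,.1,.30),.3); print(look())
env.reach(W(-.08,.23,.14),down(YAW)); print(st())
d=snap("top","t7.png",(130,225,90,240),5)
```

```text
over t 54.3 pos [0.5448 0.0817 0.1999] F [-0.6  0.2 -0.8] gap 0.195 gf 48.8
False t 55.3 pos [0.5454 0.0823 0.0963] F [-0.1 -0.3 -0.4] gap 0.201 gf 48.8
[]
[]
t 58.7 pos [0.5124 0.3255 0.141 ] F [ 0.6 -0.3 -0.2] gap 0.998 gf 0.0
```

View pics/t7.png

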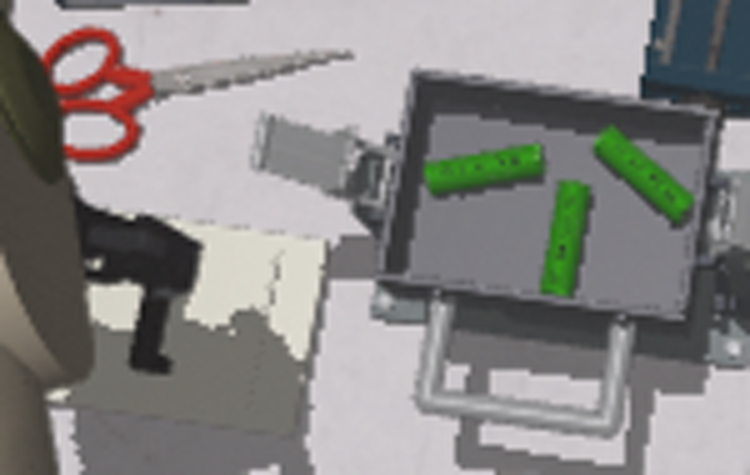

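All three cells lie in the crate at (483,168), (645,172) and (567,238). The lid goes back with the same grasp, so it returns to its original pose.

Run:
```python
from h import *
print(env.movel(W(-.08,.23,.0295),.12,guard=10),st())
env.close_gripper(70); print(st())
env.movel(W(-.08,.23,.23),.2); print(st())
env.movel(W(0,0,.23),.2); env.hold(.3); print(st())
print(env.movel(W(0,0,.172),.15,guard=8),st())
print(env.movel(W(0,0,.152),.04,guard=8),st())
```

```text
False t 59.8 pos [0.5124 0.3263 0.0303] F [ 0.8 -0.5  0.4] gap 0.998 gf 0.0
t 60.5 pos [0.512  0.3261 0.0298] F [-0.3 -0.5  3.3] gap 0.147 gf 68.8
t 61.6 pos [0.5115 0.3259 0.2286] F [ 0.1 -0.2 -2. ] gap 0.147 gf 68.2
t 63.3 pos [0.5637 0.0886 0.23  ] F [ 0.7 -0.1 -1.9] gap 0.150 gf 68.2
False t 63.9 pos [0.5642 0.0882 0.1728] F [ 0.1 -0.6 -1.9] gap 0.150 gf 68.2
True t 64.3 pos [0.564  0.0882 0.1547] F [ 0.1 -0.3  5.2] gap 0.150 gf 69.2
```

```bash
cat >> h.py <<'E'
def shut(s,o=.006):
    env.movel(W(0,s*.19,.27),.25,frame=down(YAW)); print(env.movel(W(0,s*.19,.147),.15,guard=10))
    for th in np.arange(.85,-.001,-.085):
        g=env.movel(W(0,s*(.093+.075*np.sin(th)+.002+o),.097+.075*np.cos(th)),.08,guard=15)
        if g: print("guard",th,st()); break
    print(env.movel(W(0,s*(.093-.004+o),.172),.04,guard=12),st())
    env.movel(W(0,s*.125,.185),.15); env.movel(W(0,s*.125,.27),.25)
E
python3 - <<'E'
from h import *
env.release(); env.movel(W(0,0,.29),.2)
env.close_gripper(20)
shut(1); env.movel(W(0,0,.29),.25); shut(-1); print(st())
env.movel(W(-.05,0,.3),.25); env.movel(W(-.22,.05,.32),.25)
t=snap("top","t8.png",(130,225,140,250),7);snap("side","s8.png",(100,226,215,320),5)
E
```

```text
False
guard 0.85 t 68.9 pos [0.5838 0.2501 0.1484] F [0.3 4.  2.3] gap 0.001 gf 2.0
True t 69.4 pos [0.5834 0.2476 0.1504] F [0.6 3.4 1.9] gap -0.002 gf 1.3
False
True t 76.2 pos [ 0.5511 -0.0179  0.1719] F [ -4.4 -16.8   3.7] gap -0.002 gf 8.9
t 77.0 pos [ 0.5488 -0.0351  0.2697] F [-0.6 -0.4 -0.2] gap 0.000 gf 0.0
```

View pics/s8.png

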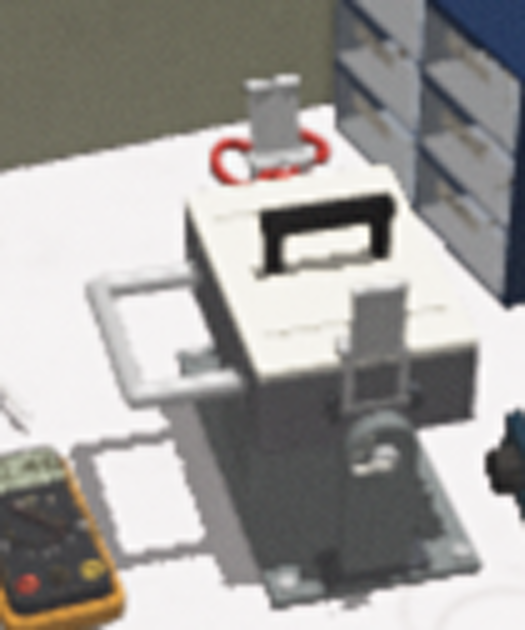

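View pics/t8.png

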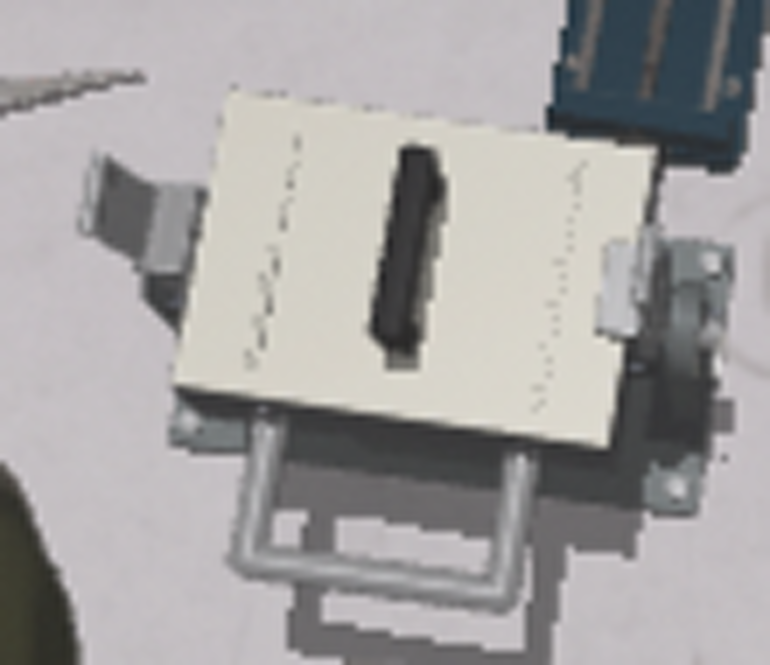

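The right clip is shut, with its hook over the lid at (618,290). The left one is only partly closed, leaning out at (150,220), because the guard tripped on first contact. I'll repeat the left with the measured finger offset.

```bash
sed -i 's/def shut(s,o=.006)/def shut(s,o=.012)/; s/\.08,guard=15)/.06,guard=25)/; s/(\.093-\.004+o)/(.093-.008+o)/' h.py
python3 - <<'E'
from h import *
env.movel(W(-.05,0,.3),.25); shut(1)
env.movel(W(-.05,.08,.3),.25); env.movel(W(-.22,.05,.32),.25); print(st())
t=snap("top","t9.png",(130,225,140,250),5)
E
```

```text
False
True t 84.8 pos [0.5767 0.1965 0.1721] F [ 3.5 10.1  0.8] gap -0.003 gf 5.1
t 86.9 pos [0.3523 0.1643 0.3194] F [ 0.4  0.8 -0.6] gap 0.002 gf 0.0
```

View pics/t9.png

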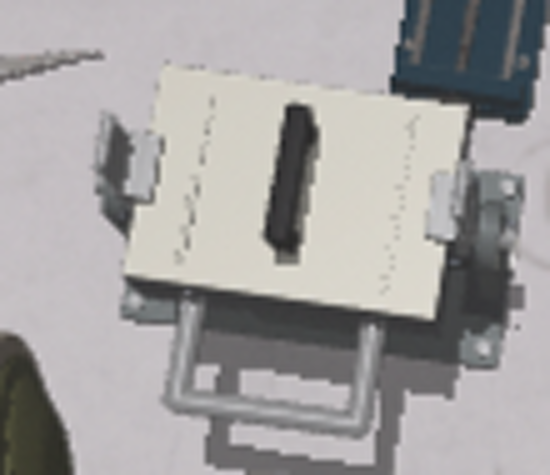

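Both clips are shut again, with hooks over the lid at (145,165) and (440,205). The lid sits squarely. I'll give the left tab one firm confirming press, then grip the bar. The fingers go a few mm towards the robot to clear the crate wall, then re-centre.

Run:
```python
from h import *
env.movel(W(-.05,.125,.3),.25); env.movel(W(0,.135,.172),.2)
print(env.movel(W(0,.098,.172),.06,guard=20),st())
env.movel(W(0,.125,.185),.15); env.movel(W(-.05,.1,.3),.25)
env.release(); q=down(YAW+H/2)
env.reach(W(-.124,0,.22),q)
print(env.movel(W(-.124,0,.092),.1,guard=10),st())
env.close_gripper(20); print("c",st())
print(env.movel(W(-.118,0,.092),.04,guard=15),st())
env.close_gripper(20); print("c",st());
```

```text
True t 89.2 pos [0.5768 0.1965 0.1725] F [ 3.1 10.7  0.8] gap -0.002 gf 5.5
False t 93.9 pos [0.441  0.1031 0.0924] F [-0.1 -0.3  0.1] gap 1.001 gf 0.0
c t 94.5 pos [0.4475 0.1022 0.0941] F [27.9 -1.3 -8.9] gap 0.153 gf 22.7
True t 94.7 pos [0.4473 0.1022 0.0927] F [-0.8  0.6  1.8] gap 0.153 gf 23.0
c t 95.0 pos [0.4473 0.1022 0.0927] F [-0.2  0.4 -0. ] gap 0.152 gf 22.8
```

```bash
cat >> h.py <<'E'
def tilt(th): # TCP target; level TCP at a=-.1175,z=.0927
    a=-.118*np.cos(th)+.015*np.sin(th)+.0005; z=.0927-.015+.118*np.sin(th)+.015*np.cos(th); return W(a,0,z)
E
python3 - <<'E'
from h import *
env.close_gripper(45)
for d in np.arange(4,41,4):
    env.movel(tilt(np.radians(d)),.06); 
    if d%8==0: print(d,st())
s=monitor.sense()["position"]; print("z angle deg", [x for x in np.arange(30,50,.25) if abs(tilt(np.radians(x))[2]-s[2])<.0004], s-tilt(np.radians(40)))
snap("side","s10.png",(100,226,215,320),5)
E
```

```text
8 t 95.8 pos [0.4504 0.1019 0.1091] F [0.8 0.7 2.1] gap 0.144 gf 44.8
16 t 96.3 pos [0.4556 0.1013 0.1251] F [-4.4  1.8  4.6] gap 0.145 gf 45.0
24 t 96.9 pos [0.4626 0.1005 0.1401] F [-9.5  2.9  5.3] gap 0.146 gf 44.9
32 t 97.5 pos [0.4713 0.0995 0.1537] F [-14.3   3.4  10.2] gap 0.142 gf 44.8
40 t 98.1 pos [0.4819 0.0984 0.1665] F [-21.8   2.9  18.3] gap 0.142 gf 44.8
z angle deg [np.float64(41.0), np.float64(41.25)] [-0.00223691  0.00057456  0.00145195]
```

View pics/s10.png

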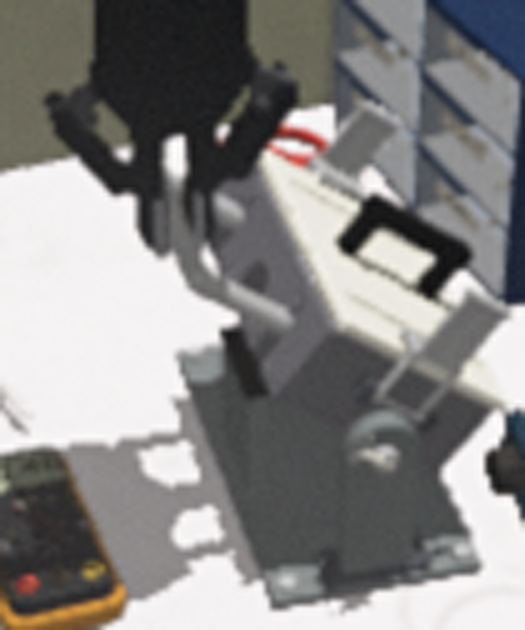

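The crate is tilted, the clips are on and the cells stay inside. I'll check the angle from the lid's front corners, about (263,152) and (333,328), against the level picture's (187,200) and (262,378).

Run:
```python
from h import *
d=eyes.grab_frame("side")
def pt(a,b,h,th): return W(a*np.cos(th)+h*np.sin(th),b,.095-a*np.sin(th)+h*np.cos(th))
for deg in (0,36,38,40,42,44):
    th=np.radians(deg)
    P=[pt(-.06,.085,.048,th),pt(-.06,-.085,.048,th),pt(-.0375,0,.085,th),pt(.0375,0,.085,th),pt(0,-.095,.095,th)]
    print(deg,np.round((proj(d,P)+.5-[215,100])*5).astype(int).tolist())
print(st())
```

```text
0 [[186, 192], [261, 372], [262, 215], [398, 195], [382, 292]]
36 [[254, 144], [337, 320], [366, 191], [469, 242], [486, 305]]
38 [[258, 142], [342, 318], [372, 191], [472, 246], [491, 307]]
40 [[263, 140], [347, 316], [377, 191], [474, 250], [496, 309]]
42 [[267, 139], [352, 315], [383, 192], [476, 254], [500, 312]]
44 [[272, 138], [357, 313], [388, 193], [478, 258], [504, 315]]
t 98.2 pos [0.4819 0.0984 0.1665] F [-21.7   2.9  17.5] gap 0.145 gf 44.7
```

```bash
cat > ang.py <<'E'
from h import *
from scipy.optimize import minimize
def angle(th0,verbose=True):
    d=eyes.grab_frame("side"); K=8; g=d["frame"].max(axis=2)[100:200,240:320]
    g=cv2.resize(g,None,fx=K,fy=K,interpolation=cv2.INTER_CUBIC); m=(g<70).astype(np.uint8)
    def model(th,dx,dy):
        P=[W(a*np.cos(th)+h*np.sin(th)+dx,b+dy,.095-a*np.sin(th)+h*np.cos(th)) for a in(-.0375,.0375) for b in(-.007,.007) for h in(.048,.085)]
        return ((proj(d,P)+.5-[240,100])*K-.5).astype(np.float32)
    c0=model(th0,0,0).mean(0)
    n,l,s,c=cv2.connectedComponentsWithStats(m)
    i=min((i for i in range(1,n) if s[i,4]>800),key=lambda i:np.hypot(*(c[i]-c0)))
    ys,xs=np.nonzero(l==i); hull=cv2.convexHull(np.c_[xs,ys].astype(np.float32))
    def cost(v):
        q=cv2.convexHull(model(v[0],v[1]/100,v[2]/100)); A,_=cv2.intersectConvexConvex(hull,q); return -A/(cv2.contourArea(hull)+cv2.contourArea(q)-A)
    r=[minimize(cost,[t,0,0],method="Nelder-Mead",options=dict(initial_simplex=[[t,0,0],[t+.1,0,0],[t,.3,0],[t,0,.3]])) for t in(th0-.05,th0+.05)]
    r=min(r,key=lambda r:r.fun); print("angle %.1f IoU %.3f shift %s area %d"%(np.degrees(r.x[0]),-r.fun,np.round(r.x[1:]*10,1),s[i,4]))
E
python3 -c "
from ang import *
angle(.7); angle(.66)"
```

```text
angle 43.4 IoU 0.826 shift [-2.7  4.5] area 10670
angle 43.3 IoU 0.826 shift [-2.6  4.3] area 10659
```

Run:
```python
from h import *
d=eyes.grab_frame("side"); K=8
g=d["frame"].max(axis=2)[100:200,240:320]; g=cv2.resize(g,None,fx=K,fy=K,interpolation=cv2.INTER_CUBIC)
for T in(60,85):
    m=(g<T).astype(np.uint8); n,l,s,c=cv2.connectedComponentsWithStats(m)
    for i in range(1,n):
        if s[i,4]>1500: 
            ys,xs=np.nonzero(l==i); h=cv2.convexHull(np.c_[xs,ys].astype(np.int32)); p=cv2.approxPolyDP(h,8,True)[:,0]
            print(T,s[i],p.tolist())
for deg in(36,38,40,42,44):
    th=np.radians(deg)
    P=[W(a*np.cos(th)+h*np.sin(th),b,.095-a*np.sin(th)+h*np.cos(th)) for a in(-.0375,.0375) for b in(-.007,.007) for h in(.048,.085)]
    q=((proj(d,P)+.5-[240,100])*K-.5).astype(np.float32); print(deg,cv2.convexHull(q)[:,0].round().astype(int).tolist())
```

```text
60 [    0     0   276   390 62620] [[194, 0], [273, 136], [275, 162], [140, 380], [40, 389], [0, 301], [0, 0]]
60 [ 609  158   31  325 5165] [[613, 482], [639, 158], [639, 480]]
60 [ 345  316  208  160 9984] [[552, 409], [486, 475], [355, 403], [345, 386], [382, 325], [401, 316], [537, 388]]
60 [ 158  528   70  110 4156] [[225, 632], [190, 633], [166, 585], [158, 532], [188, 532]]
60 [ 580  677   60  123 3489] [[639, 799], [597, 786], [581, 754], [581, 732], [615, 677], [639, 721]]
85 [    0     0   280   403 70183] [[198, 0], [278, 135], [278, 166], [149, 402], [45, 395], [0, 304], [0, 0]]
85 [ 332    0   88   66 1917] [[419, 60], [333, 58], [338, 0], [364, 0]]
85 [  483     0   157   485 10142] [[639, 483], [603, 474], [483, 0], [508, 0], [639, 123]]
85 [ 476  116   80   83 1612] [[554, 196], [536, 194], [485, 147], [477, 116]]
85 [  343   314   212   164 11557] [[554, 412], [488, 477], [352, 403], [343, 385], [381, 322], [399, 314], [461, 333], [543, 389]]
85 [  107   525   472   275 73525] [[578, 658], [513, 799], [174, 799], [107, 618], [158, 530], [333, 535]]
85 [ 421  593   77   62 2807] [[497, 618], [466, 654], [421, 633], [452, 593]]
85 [ 579  662   61  138 5549] [[639, 799], [596, 787], [579, 753], [612, 668], [628, 662], [639, 676]]
36 [[557, 399], [492, 479], [326, 399], [315, 376], [379, 293], [544, 376]]
38 [[561, 405], [493, 483], [332, 398], [321, 375], [388, 294], [548, 382]]
40 [[565, 411], [494, 488], [338, 398], [327, 374], [397, 294], [552, 388]]
42 [[568, 417], [495, 492], [344, 397], [333, 374], [406, 296], [555, 395]]
44 [[571, 424], [496, 497], [350, 396], [339, 373], [414, 297], [558, 401]]
```

Run:
```python
from h import *
d=eyes.grab_frame("side")
def slopes(f,box):
    g=cv2.imread("pics/"+f).max(axis=2).astype(float); c0,c1,r0,r1=box; out=[]
    g=g[r0:r1,c0:c1]; m=g<75; n,l,s,c=cv2.connectedComponentsWithStats(m.astype(np.uint8)); i=1+np.argmax(s[1:,4]); m=l==i
    xs=np.nonzero(m.any(0))[0]; L=len(xs); mid=xs[int(.2*L):int(.68*L)]
    top=[np.argmax(m[:,x]) for x in mid]; p=np.polyfit(mid,top,1); 
    print(f,s[i],"top slope %.3f"%p[0], "ends",xs[0]+c0,xs[-1]+c0,"top at mid",np.polyval(p,mid.mean())+r0, mid.mean()+c0)
slopes("s8.png",(240,420,170,290)); slopes("s2.png",(240,420,170,290)); slopes("s10.png",(330,490,180,310))
for deg in(0,34,36,38,40,42):
    th=np.radians(deg); P=[W(a*np.cos(th)+h*np.sin(th),b,.095-a*np.sin(th)+h*np.cos(th)) for a in(-.0375,.0375) for b,h in((.007,.085),)]
    q=(proj(d,P)+.5-[215,100])*5; print(deg,"slope %.3f"%((q[1]-q[0])[1]/(q[1]-q[0])[0]),q.round().tolist())
```

```text
s8.png [  22   26  131   77 4116] top slope -0.145 ends 262 392 top at mid 205.3809523809524 319.0
s2.png [  21   24  131   79 4144] top slope -0.142 ends 261 391 top at mid 204.6825396825397 318.0
s10.png [  10   17  131  101 4277] top slope 0.423 ends 340 470 top at mid 207.79365079365078 397.0
0 slope -0.145 [[259.0, 208.0], [394.0, 188.0]]
34 slope 0.454 [[357.0, 183.0], [463.0, 232.0]]
36 slope 0.502 [[362.0, 183.0], [465.0, 235.0]]
38 slope 0.553 [[368.0, 184.0], [468.0, 239.0]]
40 slope 0.606 [[373.0, 184.0], [470.0, 243.0]]
42 slope 0.664 [[379.0, 185.0], [472.0, 247.0]]
```

Run:
```python
import cv2,numpy as np
for f,rs in(("s10.png",((385,445),(380,455),(390,455),(395,450))),("s8.png",((275,375),(285,365)))):
    g=cv2.imread("pics/"+f).max(axis=2).astype(float)
    for a,b in rs:
        xs=np.arange(a,b); top=[]
        for x in xs:
            col=g[185:300,x]; i=np.argmax(col<90); top.append(185+i-(90-col[i])/(col[i-1]-col[i]+1e-9))
        p=np.polyfit(xs,top,1); print(f,a,b,"%.3f"%p[0],"resid %.1f"%np.std(top-np.polyval(p,xs)),np.round(top[::10],1))
```

```text
s10.png 385 445 0.326 resid 12.7 [200.6 206.5 207.7 211.  185.  226.6]
s10.png 380 455 0.204 resid 14.7 [197.7 203.1 208.4 206.3 185.  195.  229.3 185. ]
s10.png 390 455 0.199 resid 15.8 [203.1 208.4 206.3 185.  195.  229.3 185. ]
s10.png 395 450 0.540 resid 13.4 [206.5 207.7 211.  185.  226.6 231.9]
s8.png 275 375 -0.146 resid 0.2 [210.5 209.3 207.5 205.9 204.9 203.1 201.5 200.5 199.  197.4]
s8.png 285 365 -0.145 resid 0.2 [209.3 207.5 205.9 204.9 203.1 201.5 200.5 199. ]
```

The handle edge slope is 0.53, which puts the crate at about 37 degrees. I'll go up another 2.7 degrees along the tangent, from the actual pose, and measure again.

```bash
cat > ang.py <<'E'
from h import *
from scipy.optimize import brentq
def pred(d,deg):
    th=np.radians(deg); P=[W(a*np.cos(th)+h*np.sin(th),b,.095-a*np.sin(th)+h*np.cos(th)) for a in(-.0375,.0375) for b,h in((.007,.085),)]
    q=(proj(d,P)+.5-[215,100])*5; return q
def meas():
    d=eyes.grab_frame("side"); g=cv2.resize(d["frame"].max(axis=2)[100:226,215:320],None,fx=5,fy=5,interpolation=cv2.INTER_CUBIC).astype(float)
    xs=[];ys=[]
    q=pred(d,39)
    for x in range(382,456):
        y0=np.interp(x,q[:,0],q[:,1])+7; r=int(y0)-9; col=g[r:r+22,x]; b=col<90
        if b[0] or not b.any(): continue
        i=np.argmax(b); xs.append(x); ys.append(r+i-(90-col[i])/(col[i-1]-col[i]))
    xs=np.array(xs);ys=np.array(ys)
    for _ in range(4):
        p=np.polyfit(xs,ys,1); e=abs(ys-np.polyval(p,xs)); k=e<max(1,2*np.median(e)); xs,ys=xs[k],ys[k]
    s=lambda t:(lambda q:(q[1]-q[0])[1]/(q[1]-q[0])[0])(pred(d,t))
    print("slope %.3f n %d angle %.1f, y offset %.1f"%(p[0],len(xs),brentq(lambda t:s(t)-p[0],20,55),np.polyval(p,420)-np.interp(420,*pred(d,brentq(lambda t:s(t)-p[0],20,55)).T)))
E
python3 - <<'E'
from ang import *
meas(); p=monitor.sense()["position"]; u=np.array([np.cos(YAW)*.72,np.sin(YAW)*.72,.69])
env.movel(p+u*.0055,.03); print(st()); meas(); env.hold(.2); meas()
E
```

```text
slope 0.521 n 50 angle 36.8, y offset 6.2
t 98.8 pos [0.4861 0.0979 0.1709] F [-4.   1.6  3.4] gap 0.142 gf 45.4
slope 0.633 n 35 angle 40.9, y offset 5.5
slope 0.631 n 37 angle 40.9, y offset 5.6
```

Run:
```python
from ang import *
p=monitor.sense()["position"]; u=np.array([np.cos(YAW)*.72,np.sin(YAW)*.72,.69])
env.movel(p-u*.002,.03); print(st()); meas(); env.hold(1.2); meas(); env.hold(1.2); meas(); print(st())
```

```text
t 99.3 pos [0.4854 0.098  0.1702] F [-2.4  0.9  5.4] gap 0.144 gf 45.6
slope 0.586 n 47 angle 39.3, y offset 5.6
slope 0.586 n 49 angle 39.2, y offset 5.7
slope 0.585 n 47 angle 39.2, y offset 5.6
t 101.9 pos [0.4854 0.098  0.1702] F [-3.4  1.4  5.3] gap 0.143 gf 45.6
```

Run:
```python
from ang import *
p=monitor.sense()["position"]; off=p-tilt(np.radians(40)); print(off)
for d in np.arange(36,-1,-4):
    env.movel(tilt(np.radians(d))+off*d/40,.06)
    if d%12==0: print(d,st())
p=monitor.sense()["position"]; print(env.movel(p-[0,0,.006],.03,guard=22),st())
d=eyes.grab_frame("side"); g=cv2.resize(d["frame"].max(axis=2)[100:226,215:320],None,fx=5,fy=5,interpolation=cv2.INTER_CUBIC).astype(float)
L=[]
for x in range(275,376,10):
    c=g[185:300,x]; L.append(185+np.argmax(c<90))
print(L, np.polyfit(range(275,376,10),L,1)[0])
```

```text
[0.00122945 0.00016372 0.00518592]
36 t 102.1 pos [0.4798 0.0986 0.1647] F [-6.7  0.9  6. ] gap 0.143 gf 45.8
24 t 103.0 pos [0.464  0.1004 0.1429] F [-7.1  0.3  5.3] gap 0.143 gf 47.2
12 t 103.9 pos [0.453  0.1016 0.1183] F [-4.7  1.7 -0.2] gap 0.144 gf 48.3
0 t 104.8 pos [0.4473 0.1022 0.0925] F [ 0.6  1.9 -5.7] gap 0.142 gf 49.7
True t 105.0 pos [0.4473 0.1022 0.0922] F [-4.8  0.5 11.9] gap 0.147 gf 51.5
[np.int64(212), np.int64(210), np.int64(209), np.int64(207), np.int64(206), np.int64(203), np.int64(203), np.int64(201), np.int64(200), np.int64(198), np.int64(197)] -0.14999999999999952
```

Run:
```python
from ang import *
env.release(); print(st()); env.movel(W(-.125,0,.092),.05); print(st()); env.movel(W(-.125,0,.22),.1); env.movel(W(-.2,.08,.33),.2); print(st())
d=eyes.grab_frame("side"); g=cv2.resize(d["frame"].max(axis=2)[100:226,215:320],None,fx=5,fy=5,interpolation=cv2.INTER_CUBIC).astype(float)
L=[185+int(np.argmax(g[185:300,x]<90)) for x in range(275,376,10)]; print(L,np.polyfit(range(275,376,10),L,1)[0])
# compare with the saved pre-tilt crops (both clips shut in t9; right clip in s8)
s=cv2.imread("pics/s8.png").astype(int); n=cv2.resize(d["frame"][100:226,215:320,::-1],None,fx=5,fy=5,interpolation=cv2.INTER_CUBIC).astype(int)
D=abs(s-n).max(2)>60; print("side diff px right clip/lid",D[280:420,320:420].sum(),D[180:380,190:480].sum(),"left clip",D[70:180,230:310].sum(),"meter",D[440:,:130].sum())
t=eyes.grab_frame("top"); n=cv2.resize(t["frame"][130:225,140:250,::-1],None,fx=5,fy=5,interpolation=cv2.INTER_CUBIC).astype(int); D=abs(cv2.imread("pics/t9.png").astype(int)-n).max(2)>60
print("top diff: left clip",D[90:240,80:170].sum(),"right",D[150:260,420:500].sum(),"all",D[50:440,100:].sum())
```

```text
t 105.8 pos [0.4462 0.1025 0.0907] F [-0.7  0.  -0.4] gap 1.001 gf 0.0
t 106.1 pos [0.4394 0.1032 0.0921] F [-0.8  0.   0.5] gap 1.003 gf 0.0
t 108.4 pos [0.3748 0.1912 0.329 ] F [ 0.5 -0.5  0. ] gap 0.997 gf 0.0
[212, 210, 209, 207, 206, 204, 203, 201, 200, 198, 196] -0.1545454545454539
side diff px right clip/lid 0 4428 left clip 2156 meter 0
top diff: left clip 4 right 0 all 3941
```

Run:
```python
from h import *
env.reach(W(-.22,.05,.32),down(YAW))
f=lambda d,r0,r1,c0,c1:cv2.resize(d["frame"][r0:r1,c0:c1,::-1],None,fx=5,fy=5,interpolation=cv2.INTER_CUBIC)
d=eyes.grab_frame("side"); t=eyes.grab_frame("top"); n=f(d,100,226,215,320); m=f(t,130,225,140,250)
for nm,o,w,k in(("s8",cv2.imread("pics/s8.png"),n,(slice(180,420),slice(80,480))),("t9",cv2.imread("pics/t9.png"),m,(slice(50,440),slice(100,None)))):
    a=o.max(2)[k].astype(np.float32);b=w.max(2)[k].astype(np.float32)
    D=(abs(a-b)>50).astype(np.uint8); _,_,s,_=cv2.connectedComponentsWithStats(D); print(nm,cv2.phaseCorrelate(a,b),[x.tolist() for x in s[1:] if x[4]>60])
for g in(cv2.imread("pics/s8.png"),n):
    g=g.max(2); print([185+int(np.argmax(g[185:300,x]<90)) for x in range(275,376,10)])
```

```text
s8 ((-0.021106021941989184, -0.036537936509162705), 0.5056520620981853) [[174, 0, 62, 10, 365], [317, 0, 32, 46, 354], [306, 10, 20, 70, 835], [110, 23, 78, 173, 1656], [178, 28, 16, 65, 711], [285, 43, 15, 35, 384], [199, 54, 15, 39, 453], [174, 88, 9, 12, 83]]
t9 ((-0.007012110086890289, 0.034930000834719976), 0.5630659125434028) [[289, 38, 81, 18, 812], [185, 44, 36, 34, 402], [162, 180, 32, 22, 264], [174, 204, 25, 11, 150], [25, 219, 311, 50, 2452], [201, 325, 18, 5, 83], [231, 330, 19, 5, 89]]
[211, 210, 208, 206, 205, 204, 202, 201, 199, 198, 196]
[212, 210, 209, 207, 206, 204, 203, 201, 200, 198, 196]
```

The bar and clips match the pre-tilt pictures exactly. Only the lid has slid a millimetre or two back within its play, and the crate is level.

```bash
python3 -c "
from h import *
print(st()); print(job.hand_in())"
```

```text
t 110.0 pos [0.3514 0.1642 0.3199] F [-0.3 -0.6 -0.1] gap 1.001 gf 0.0
the job is handed in; nothing more can be done
None
```

I handed the job in at 110 s: three cells are in the crate, the lid is on and both clips are shut. The crate was held at roughly 40° (39° by camera, up to 43° by arm position) for about 2.6 s and is level again. The meter and tape were left alone, and the lid slid back a millimetre or two within its play.

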